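Send a worn sanding block down the scrap chute

ROBOT

A 6-joint arm with a two-finger parallel gripper is mounted at the origin on the work surface; the furniture and walls round the work are solid. World frame = base frame: x ahead of the robot, y to its left, z up, the work surface at z = 0. Lengths are in mm, angles in rad, forces in N, time in s.
With the tool pointing down it reaches from about 275 to 750 mm from the base axis. Payload 10.2 kg.
Tool frame: the origin (TCP) lies at the very end of the fingers, on their centre line; the grasp point (between the pads) lies 19 mm behind it; z points along the fingers, y is the line along which they close (so a half turn about z gives the same grasp; the last joint's range is limited). The gripper opens to 85 mm and grips with 20 to 120 N. Pads are 22 mm wide; open, the fingers measure 114 mm over their backs; the gripper's body (76 mm by 85 mm) begins 54 mm behind the grasp point. The pads swing forward as they close: fully open they stand 13 mm farther back than shut.
Start: joints at [0.92, 0.313, 1.498, -0, 1.331, -0.223], TCP at [217.82, 477.688, 231.294] pointing down, gripper open.
Joint ranges: [-2.94, 2.94], [-0.97, 2.17], [0.19, 2.56], [-1.23, 4.37], [0.02, 3.11], [-2.88, 2.88]. Speed limits (rad/s): [2.39, 2.39, 3.01, 3.14, 3.14, 3.14].

INTERFACE

Orientations are given as a unit quaternion [w, x, y, z].
In Python, from rig import ctrl gives the robot as it stands.
- The arm moves only by the tool step_arm, never from a script. Its argument "increments" is a list of rows, each a list of 3 entries, a list of its own where there are three numbers: the shift along the tool's x, y, z in cm, then the turn, a rotation vector about the tool's x, y, z in degrees, then the opening in per cent of the stroke, from 0 (shut) to 100 (fully open). A call has 1 to 8 rows; each row is the pose to reach, as a shift and turn from the pose commanded when the call began, along the tool's axes at that moment; what a row does not reach only later rows make up. A row lasts 1/8 s, in which the tool goes at most 62.5 mm and 10.7 degrees, less where a joint would pass 70% of its speed; a pose out of reach is approached as far as the arm can. A call with a gripper value outside its range is refused whole. The fingers move at their own pace and stop on an object; "squeeze" is the grip in N (left out, the last holds). Time passes only in rows, so rows that repeat a pose let the fingers close. It gives the time, the measured TCP pose, the force, the opening and the grip force at its end, in the units of the state.
- ctrl.sense(): the state, without advancing time (a new reading comes with each control period).
- ctrl.capture(name): name is "side" or "top"; returns a dict with "img" (480x640x3 uint8, red, green, blue), "fx", "fy", "cx", "cy" (pixels), "k1" (the pictures are not rectified: a ray, as slopes to the right and down, at radius r is drawn at 1 + k1 r^2 times it, then the intrinsics apply), "extrinsics" (4x4, takes a point from camera to world coordinates). Camera axes: x right, y down, z forward; pixel columns grow to the right and rows downward; lengths in mm; the calibration is good to about 2 mm. A picture is of the moment at which its call begins. There is no depth.
- ctrl.finish_job(): hands the job in; it is judged then, once.
The state is a dict: "time_s": time; "joints": joint angles; "dq": joint speeds; "tau": joint torques, N m; "eef_pos": TCP position; "ee_rot": TCP orientation; "force": force on the tool from outside, world axes, zero at the start; "wrist_torque": the same for the moment, N m; "grip_width": opening from 0.0 (shut) to 1.0 (fully open); "grip_force": force on a finger pad.
Only numpy, scipy, OpenCV 4.12 (cv2) and the standard library are available. Lean on these libraries where they do the work, as an engineer would, in place of code of your own. Each camera call takes 0.05 s, during which the arm holds its last target. There are 200 camera calls.

TASK

The worn black sanding block on the plywood ledge goes down the metal scrap chute. First swing the gate with the red knob away from the block and over its spring's dead point until it snaps fully open, leaving the block where it lies; then slide the block, without picking it up, off the front lip in line with the chute so that it drops between the cheeks and comes to rest in the catch pan at the bottom. Leave the gate open and everything else on the worktop where it is.

Things in the scene. Friction and masses are not known exactly. Their poses are not given: they have to be found in the camera images.
- stand: Fixed stand: plywood ledge, with an aluminium chute and catch pan in front of it. Origin on the worktop below the middle of the ledge's front lip; x = from the ledge over the lip and down the chute, y = along the lip to the left, z up (yaw varies). In this frame, mm: ledge top z 140, x -170 to 0, y -90 to 90; a lug on its left side (y 80 to 165, x -36 to 0) carries the gate hinge and its spring strut (35 above the ledge).
- lip (a point): Middle of the ledge's front lip, on the ledge's top; axes as stand. The chute mouth lies right in front of it: 0 to 118 mm along x, between two 4 mm cheeks whose inner faces are 65 mm to either side of the middle and whose rims are 18 mm below the ledge. The smooth chute floor slopes down from 34 mm below the lip to the pan.
- pan (a point): Centre of the catch pan's floor at the foot of the chute, 7 mm above the worktop; axes as stand. The pan is flat for 42 mm either way along x, 130 mm wide; its side and end walls stand 59 mm above its floor.
- gate_pivot (a point): Point on the gate's upright hinge axis (12 mm behind the lip, 100 mm left of its middle), at the height of gate_knob; axes as stand
- gate_knob (a point): Axis of the gate's upright red knob, 46 mm above the ledge. The knob is a cylinder 20 mm across, 20 to 67 mm above the ledge, on the free end of a steel bar (12 mm wide, 8 to 18 mm above the ledge), 110 mm from the hinge axis. It can be pushed, or pinched from above.
- gate (a joint): Gate angle, rad: 0 = shut, bar across the ledge, pointing to the stand's -y; 1.57 = open, bar to the stand's +x, outside the left cheek. It swings level, counter-clockwise from above: knob over the lip, then left. An over-centre spring holds it at both ends: 2.5 N at the knob when shut, falling to none at the dead point (0.785), past which it snaps open by itself.
- block_centre (a point): Centre of the loose black sanding block, 64 (its x) x 98 (its y) x 24 mm thick, about 0.1 kg, lying flat on the ledge behind the gate, its 98 mm side roughly along the lip but turned by up to 0.25 rad and up to 30 mm off the middle; axes are the block's own.
- tall_gourd_mid (a point): Bystander: pear-shaped dried gourd, 52 mm across, 75 tall; point 30 mm up its axis
- small_gourd_mid (a point): Bystander: small dried gourd, 57 x 47 mm, 46 tall; point 20 mm up its axis
- block: The sanding block itself (origin in the centre of its underside); see block_centre

How it is judged (in metres and radians):
On the way:
1. gate snapped fully open (over 1.45 rad) while the block still lies within 20 mm of its starting place (value of joint gate above 1.45 rad and distance of block_centre from where it was at the start of the episode below 0.02 m), for 0.2 s.
At the end, for the whole second after the job is handed in: The block lies at rest in the catch pan at the foot of the chute (its centre inside the pan walls or just up the slope, 70 mm towards the lip to 45 mm past the pan's centre, within 60 mm sideways, and less than 60 mm above the worktop), and the gate is open by more than 1.45 rad (x of block_centre in the frame of pan between -0.07 and 0.045 m and y of block_centre in the frame of pan between -0.06 and 0.06 m and height (world z) of block_centre below 0.06 m and value of joint gate above 1.45 rad and linear speed of block below 0.02 m/s); the robot touches nothing.
It fails at once if the block is picked up (its centre more than 45 mm above the ledge) (height (world z) of block_centre above 0.185 m).
It fails at once if one of the two loose gourds is moved by more than 30 mm (distance of any of tall_gourd_mid, small_gourd_mid from where it was at the start of the episode above 0.03 m).
It also fails if it takes over 72 s, if anything falls off the work surface, if the arm or the gripper's body presses on something with over 40 N, if the wrist force passes 120 N, or if a joint passes its speed limit or range.

## Working session

There is one attempt and no reset: what is moved stays moved. The work goes in short steps, Python scripts to look and compute and a tool call to move; the robot and the scene stay as the last step left them, time stands still between calls to the robot, and variables do not carry over. Pictures are saved under pics/ and viewed, at most 10 in all, crops included, and the job is handed in when it is done.

Besides the shell and the picture viewer there is one more tool, called after "Call:" as name(argument=value, ...), one argument or row to a line, values as JSON. step_arm: Moves the arm, as the interface text tells. Its arguments: {"type":"object","properties":{"increments":{"type":"array"},"squeeze":{"type":"number"}},"required":["increments"]}

```bash
mkdir -p pics
python3 - <<'E'
from rig import ctrl
import cv2,pickle
d={}
for n in("top","side"):
    c=ctrl.capture(n);d[n]=c;cv2.imwrite(f"pics/{n}0.png",c["img"][:,:,::-1])
    print(n,c["fx"],c["cx"],c["cy"],c["k1"],c["extrinsics"])
pickle.dump(d,open("cal.pkl","wb"))
print(ctrl.sense())
E
```

```text
top 567.0969740996228 314.77775820568655 237.44562726863964 -0.1225382017427314 [[-1.64521181e-02 -9.90995971e-01  1.32877060e-01  4.18590981e+02]
 [-9.99861392e-01  1.59666466e-02 -4.71831049e-03  1.40322032e+02]
 [ 2.55422563e-03 -1.32936268e-01 -9.91121297e-01  1.13280616e+03]
 [ 0.00000000e+00  0.00000000e+00  0.00000000e+00  1.00000000e+00]]
side 622.516480140261 321.14272500283283 236.50897180606526 -0.19320238535237977 [[-9.99427444e-01 -1.91902382e-02  2.78660999e-02  5.18482090e+02]
 [-3.36902201e-02  4.88409877e-01 -8.71963738e-01  1.05210666e+03]
 [ 3.12311339e-03 -8.72403305e-01 -4.88776758e-01  6.35572424e+02]
 [ 0.00000000e+00  0.00000000e+00  0.00000000e+00  1.00000000e+00]]
{'time_s': 0.1, 'joints': array([ 9.19611552e-01,  3.13409253e-01,  1.49835418e+00, -2.21306389e-05,
        1.33103423e+00, -2.23379637e-01]), 'dq': array([-4.72788347e-05, -1.19411151e-03, -2.61458408e-03,  1.31818474e-04,
       -9.56516379e-04,  1.83136158e-03]), 'tau': array([ 4.03459897e-03, -4.12903261e+01, -2.60139567e+01, -9.40234941e-05,
        3.05790709e-03,  1.37627569e-05]), 'eef_pos': array([217.66869484, 477.490376  , 230.78714176]), 'ee_rot': array([-2.45412731e-04,  2.12272523e-01,  9.77210322e-01, -5.50365127e-04]), 'force': array([-0.72503644,  0.36846194, -0.32228092]), 'wrist_torque': array([-0.00941314,  0.04193416,  0.01617674]), 'grip_force': 0.0, 'grip_width': 1.0011316642677002}
```

View pics/top0.png

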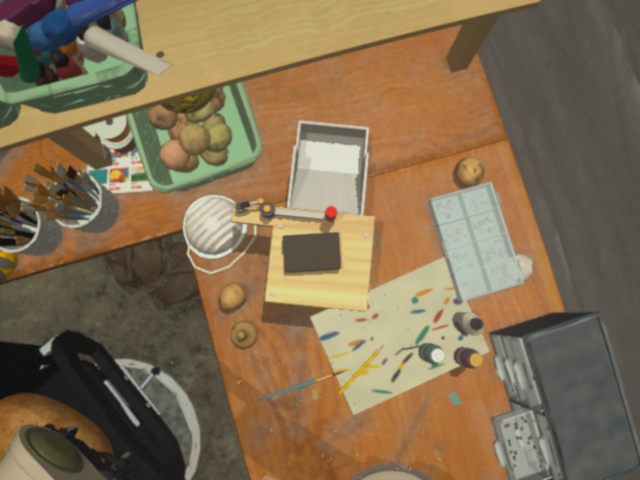

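View pics/side0.png

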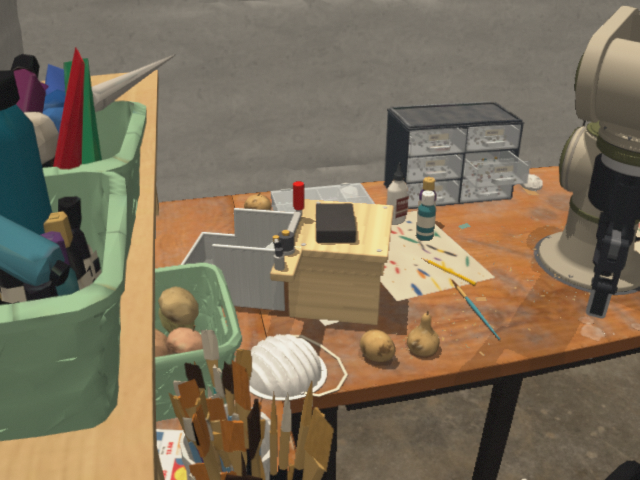

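The top view shows the ledge at about (320,262), red knob (331,213), block (312,253), gate hinge (267,210), and the gourds at (232,296) and (243,333). I'll enlarge that region.

Run:
```python
import cv2
im=cv2.imread("pics/top0.png")[115:325,180:400]
cv2.imwrite("pics/topc.png",cv2.resize(im,None,fx=2.8,fy=2.8,interpolation=cv2.INTER_CUBIC))
```

```text
(no output)
```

View pics/topc.png

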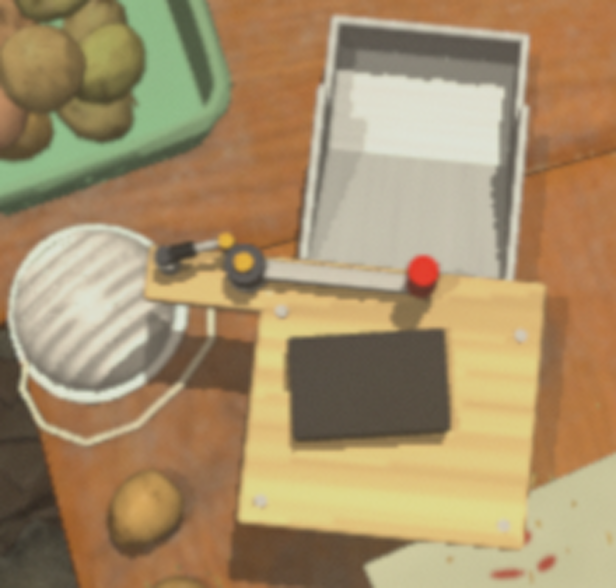

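```bash
cat > h.py <<'E'
import numpy as np,cv2,pickle
D=pickle.load(open("cal.pkl","rb"))
def K(c): return np.array([[c["fx"],0,c["cx"]],[0,c["fy"],c["cy"]],[0,0,1]]),np.array([c["k1"],0,0,0,0.])
def pix(n,uv,z):
    c=D[n];k,d=K(c);E=c["extrinsics"]
    p=cv2.undistortPoints(np.array(uv,float).reshape(-1,1,2),k,d).reshape(-1,2)
    r=np.c_[p,np.ones(len(p))]@E[:3,:3].T
    return (E[:3,3]+r*((z-E[2,3])/r[:,2])[:,None])[:,:2]
def proj(n,P):
    c=D[n];k,d=K(c);E=np.linalg.inv(c["extrinsics"])
    return cv2.projectPoints(np.array(P,float).reshape(-1,1,3),cv2.Rodrigues(E[:3,:3])[0],E[:3,3],k,d)[0].reshape(-1,2)
E
python3 - <<'E'
from h import *
f=lambda L:[(180+x/2.8-.3,115+y/2.8-.3) for x,y in L]
L=pix("top",f([(545,284),(523,548),(239,521)]),140)
print("ledge FR,RR,RL",L,np.linalg.norm(L[0]-L[1]),np.linalg.norm(L[1]-L[2]))
y=L[2]-L[1]; x=L[0]-L[1]
yaw=np.arctan2(-y[0],y[1]);yaw2=np.arctan2(x[1],x[0]);print("yaw",yaw,yaw2)
a=(yaw+yaw2)/2;R=np.array([[np.cos(a),-np.sin(a)],[np.sin(a),np.cos(a)]])
o=(L-np.array([[0,-90],[-170,-90],[-170,90]])@R.T);print(o);lip=o.mean(0);print("lip",lip,a)
k=pix("top",f([(424,270)]),207)[0];print("knob",k,"in stand",R.T@(k-lip),"expect -12,-10")
h=pix("top",f([(243,262)]),175)[0];print("hinge",R.T@(h-lip))
B=pix("top",f([(289,338),(444,330),(449,430),(294,440)]),164);S=(B-lip)@R
print("block",B.mean(0),S.mean(0),S,np.linalg.norm(np.diff(B,axis=0),axis=1))
for q,(u,v) in dict(small=(232,296),tall=(243,333)).items():
  g=pix("top",[(u,v)],40)[0];print(q,g,R.T@(g-lip))
T=np.array([[0,90],[0,-90],[-170,90]])@R.T+lip
print(proj("side",np.c_[T,[140]*3]), proj("side",[[*k,207]]))
np.savez("st.npz",lip=lip,a=a,R=R)
E
```

```text
ledge FR,RR,RL [[588.23472312  29.04122873]
 [422.00674031  47.63925196]
 [441.66560962 224.13969725]] 167.26514501984232 177.59188701036305
yaw -0.11092422056782067 -0.11141926263588256
[[598.21958277 118.48563928]
 [600.9421532  118.22337207]
 [600.63130323 115.83499627]]
lip [599.93101307 117.51466921] -0.11117174160185161
knob [586.29871429 108.08058214] in stand [-12.50149882 -10.88825497] expect -12,-10
hinge [-12.16718391  99.61963542]
block [523.42409826 141.76718626] [-78.72526529  15.61490318] [[ -54.85317452   67.42256833]
 [ -40.83022433  -27.19268214]
 [-102.06731069  -35.75617252]
 [-117.15035164   57.98589907]] [95.64877811 61.8329533  94.9477441 ]
small [453.98523698 296.27611691] [-164.87713199  161.4662692 ]
tall [383.09720127 275.29958337] [-233.00036338  132.75470515]
[[280.3069236  247.78986427]
 [300.10190326 198.6714098 ]
 [388.2244786  256.07167956]] [[298.72797766 183.35235391]]
```

```bash
cat >> h.py <<'E'
from scipy.spatial.transform import Rotation as Rt
def inc(s,rows):
    """rows: stand x,y, world z (mm), stand heading deg of tool -x -> shift cm, turn about tool z deg"""
    st=np.load("st.npz");q=s["ee_rot"];T=Rt.from_quat([q[1],q[2],q[3],q[0]]);M=T.as_matrix()
    for x,y,z,h in rows:
        w=np.r_[st["lip"]+st["R"]@[x,y],z];A=np.radians(h)+st["a"]
        tx=-np.array([np.cos(A),np.sin(A),0]);tz=np.array([0,0,-1.]);G=np.c_[tx,np.cross(tz,tx),tz]
        print(np.round(M.T@(w-s["eef_pos"])/10,2),np.round((T.inv()*Rt.from_matrix(G)).as_rotvec(degrees=True),1))
def where(s):
    st=np.load("st.npz");print("stand",(s["eef_pos"][:2]-st["lip"])@st["R"],"z",s["eef_pos"][2],"t",s["time_s"],"F",s["force"],"w",s["grip_width"],"j",np.round(s["joints"],2))
E
python3 - <<'E'
from h import *
from rig import ctrl
s=ctrl.sense();where(s);inc(s,[(-53,-10,231,0),(-53,-10,176,0)])
E
```

```text
stand [-419.83927372  315.34421457] z 230.7871417562041 t 0.1 F [-0.72503644  0.36846194 -0.32228092] w 1.0011316642677002 j [ 0.92  0.31  1.5  -0.    1.33 -0.22]
[-4.499e+01 -1.950e+01 -1.000e-02] [ -0.1  -0.  -18.1]
[-44.99 -19.49   5.49] [ -0.1  -0.  -18.1]
```

Call:
step_arm(
  increments=[
    [[-6,-2.6,0],[0,0,-3],0],
    [[-12,-5.2,0],[0,0,-6],0],
    [[-18,-7.8,0],[0,0,-9],0],
    [[-24,-10.4,0],[0,0,-12],0],
    [[-30,-13,0],[0,0,-15],0],
    [[-36,-15.6,0],[0,0,-18],0],
    [[-42,-18.2,0],[0,0,-18],0],
    [[-45,-19.5,0],[0,0,-18],0],
  ],
)

```text
time_s: 1.1
eef_pos: [547.5, 111.5, 230.9]
ee_rot: [-0.0, 0.057, 0.998, 0.0]
force: [0.0, 1.0, 0.3]
grip_width: 0.0
grip_force: 0.0
```

Call:
step_arm(
  increments=[
    [[0,0,0],[0,0,0],0],
    [[0,0,0],[0,0,0],0],
  ],
)

```text
time_s: 1.35
eef_pos: [545.9, 113.9, 230.9]
ee_rot: [-0.001, 0.057, 0.998, 0.0]
force: [-0.1, 0.6, 0.2]
grip_width: -0.002
grip_force: 0.0
```

Run:
```python
from h import *
from rig import ctrl
s=ctrl.sense();where(s)
r=[(-53,-10,176,0)]
d=24
for t in (0,.16,.32,.48,.64,.8,.95,1.05): r.append((-12+110*np.sin(t)-d*np.cos(t),100-110*np.cos(t)-d*np.sin(t),176,np.degrees(t)))
inc(s,r)
c=ctrl.capture("side");cv2.imwrite("pics/s1.png",cv2.resize(c["img"][100:350,180:500,::-1],None,fx=2.4,fy=2.4))
```

```text
stand [-53.27141104  -9.57847292] z 230.93643212882793 t 1.35 F [-0.1297538   0.63382773  0.16998861] w -0.0024771732044046725 j [-0.    0.39  1.4   0.    1.36 -1.46]
[-0.03 -0.04  5.49] [ 0.  -0.1 -0.1]
[-1.73 -0.04  5.49] [ 0.  -0.1 -0.1]
[-3.52 -0.28  5.49] [ 0.  -0.1 -9.3]
[-5.32 -0.23  5.49] [  0.   -0.1 -18.5]
[-7.08  0.11  5.49] [  0.   -0.1 -27.6]
[-8.78  0.72  5.48] [  0.   -0.1 -36.8]
[-10.35   1.6    5.48] [  0.   -0.1 -46. ]
[-11.68   2.64   5.48] [  0.   -0.1 -54.6]
[-12.47   3.43   5.48] [  0.   -0.1 -60.3]
```

View pics/s1.png

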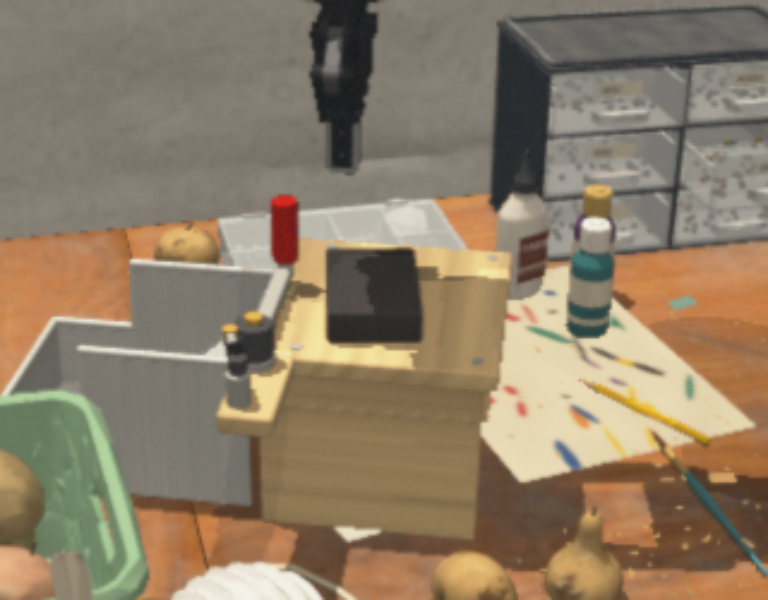

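The picture shows the closed fingers at (343,165), behind the red knob at (285,230) and above the block. I'll lower and push now.

Call:
step_arm(
  increments=[
    [[0,0,3],[0,0,0],0],
    [[0,0,5.4],[0,0,0],0],
    [[0,0,5.4],[0,0,0],0],
    [[-1.7,0,5.4],[0,0,0],0],
  ],
)

```text
time_s: 1.9
eef_pos: [563.1, 112.6, 178.9]
ee_rot: [0.001, 0.056, 0.998, 0.0]
force: [0.2, -0.5, -0.1]
grip_width: 0.003
grip_force: 0.0
```

Call:
step_arm(
  increments=[
    [[-1.8,-0.2,0],[0,0,-9],0],
    [[-3.6,-0.2,0],[0,0,-18],0],
    [[-5.4,0.1,0],[0,0,-27],0],
    [[-7.1,0.8,0],[0,0,-36],0],
    [[-8.6,1.6,0],[0,0,-45],0],
    [[-10,2.6,0],[0,0,-54],0],
    [[-10.8,3.4,0],[0,0,-60],0],
    [[-10.8,3.4,0],[0,0,-60],0],
  ],
)

```text
time_s: 2.9
eef_pos: [674.6, 134.2, 178.4]
ee_rot: [0.001, -0.45, 0.893, -0.0]
force: [-0.3, 1.0, 1.2]
grip_width: -0.0
grip_force: 0.0
```

Run:
```python
from h import *
from rig import ctrl
s=ctrl.sense();where(s)
c=ctrl.capture("side");cv2.imwrite("pics/s2.png",cv2.resize(c["img"][100:350,180:500,::-1],None,fx=2.4,fy=2.4))
```

```text
stand [72.33863664 24.85988767] z 178.37957132176336 t 2.9 F [-0.25600273  0.98752335  1.23888059] w -0.00018435603848053055 j [ 0.03  0.72  1.    0.    1.42 -2.48]
```

View pics/s2.png

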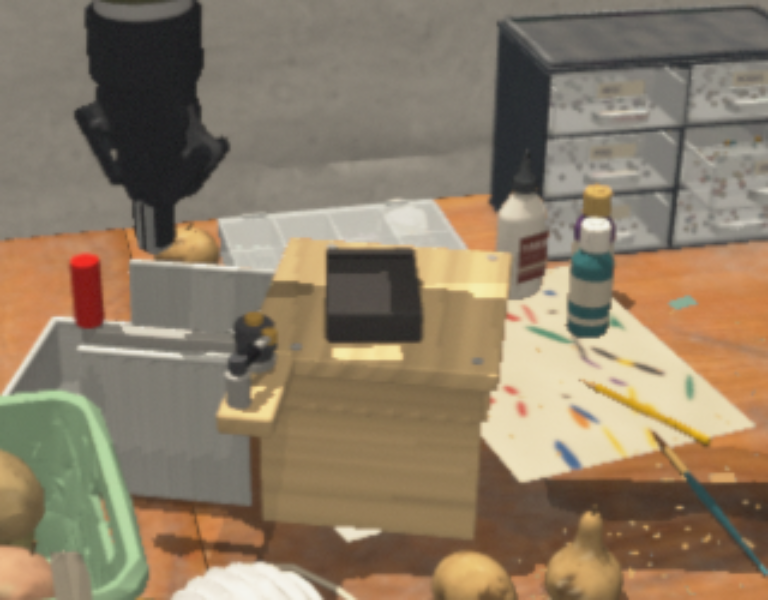

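The gate has snapped open: the knob is at (87,290), outside the left cheek. The block hasn't moved, at (373,293). Next I lift and go over the block with the jaws across its 64 mm side.

Run:
```python
from h import *
from rig import ctrl
st=np.load("st.npz");w=st["lip"]+st["R"]@[98,100];p=proj("side",[[*w,207]])[0];print("knob top expected in crop",(p-[180,100])*2.4)
inc(ctrl.sense(),[(-79,16,233,-81.6)])
```

```text
knob top expected in crop [ 85.14153178 260.59522418]
[ 8.33 12.63 -5.49] [0.000e+00 1.000e-01 1.414e+02]
```

Call:
step_arm(
  increments=[
    [[0,0,-3],[0,0,0],0],
    [[0,0,-5.5],[0,0,10],0],
    [[2,3.1,-5.5],[0,0,20],0],
    [[4,6.2,-5.5],[0,0,30],0],
    [[6,9.3,-5.5],[0,0,40],50],
    [[8.3,12.6,-5.5],[0,0,50],100],
    [[8.3,12.6,-5.5],[0,0,60],100],
    [[8.3,12.6,-5.5],[0,0,70],100],
  ],
)

```text
time_s: 3.95
eef_pos: [523.0, 141.5, 233.4]
ee_rot: [0.001, 0.147, 0.989, 0.0]
force: [-0.2, -0.5, 0.3]
grip_width: 0.849
grip_force: 0.0
```

Call:
step_arm(
  increments=[
    [[0,0,0],[0,0,10],100],
    [[0,0,0],[0,0,20],100],
    [[0,0,0],[0,0,30],100],
    [[0,0,0],[0,0,40],100],
    [[0,0,0],[0,0,50],100],
    [[0,0,0],[0,0,60],100],
    [[0,0,0],[0,0,70],100],
    [[0,0,0],[0,0,71.4],100],
  ],
)

```text
time_s: 4.95
eef_pos: [523.4, 141.4, 232.9]
ee_rot: [0.0, 0.695, 0.719, 0.0]
force: [0.5, 1.2, 0.1]
grip_width: 1.002
grip_force: 0.0
```

Run:
```python
from h import *
from rig import ctrl
s=ctrl.sense();where(s);inc(s,[(-79,16,148,-81.6)])
```

```text
stand [-78.71272655  15.22170841] z 232.94511246747697 t 4.95 F [0.54806643 1.2116221  0.09296761] w 1.002050847210309 j [ 0.05  0.35  1.44 -0.    1.35  0.01]
[ 0.08 -0.02  8.49] [ 0.  0. -0.]
```

Call:
step_arm(
  increments=[
    [[0,0,3],[0,0,0],100],
    [[0,0,5],[0,0,0],100],
    [[0,0,7],[0,0,0],100],
    [[0,0,8],[0,0,0],100],
    [[0,0,9],[0,0,0],100],
    [[0,0,9],[0,0,0],100],
  ],
)

```text
time_s: 5.7
eef_pos: [523.6, 141.4, 142.1]
ee_rot: [-0.0, 0.694, 0.72, -0.0]
force: [-0.2, 0.2, 0.2]
grip_width: 0.999
grip_force: 0.0
```

Call:
step_arm(
  increments=[
    [[0,0,0],[0,0,0],80],
    [[0,0,0],[0,0,0],70],
    [[0,0,0],[0,0,0],65],
    [[0,0,0],[0,0,0],65],
  ],
  squeeze=20,
)

```text
time_s: 6.2
eef_pos: [524.2, 141.5, 143.0]
ee_rot: [0.001, 0.694, 0.72, 0.001]
force: [-0.4, 0.2, 6.5]
grip_width: 0.743
grip_force: 23.3
```

Run:
```python
from h import *
from rig import ctrl
s=ctrl.sense();where(s);print(s["grip_force"]);inc(s,[(-60,0,143,-90),(-12,0,143,-90)])
```

```text
stand [-77.92784054  15.40751339] z 143.02728333643145 t 6.2 F [-0.42496316  0.17154873  6.52327997] w 0.7427539549824129 j [ 0.05  0.43  1.57 -0.    1.14  0.01]
23.297390341758728
[-1.79  1.55  0.01] [ 0.1 -0.   8.5]
[-2.49  6.29  0.01] [ 0.1 -0.   8.5]
```

Gripped at 63 mm, matching the block. Now I slide it, squaring it up and centring it on the chute.

Call:
step_arm(
  increments=[
    [[-0.6,0.5,0],[0,0,3],65],
    [[-1.2,1,0],[0,0,6],65],
    [[-1.8,1.6,0],[0,0,8.5],65],
    [[-2,2.8,0],[0,0,8.5],65],
    [[-2.2,4,0],[0,0,8.5],65],
    [[-2.3,5.2,0],[0,0,8.5],65],
    [[-2.5,6.3,0],[0,0,8.5],65],
    [[-2.5,6.3,0],[0,0,8.5],65],
  ],
)

```text
time_s: 7.2
eef_pos: [588.4, 118.9, 143.0]
ee_rot: [0.0, 0.746, 0.666, 0.001]
force: [2.2, 1.0, 5.2]
grip_width: 0.743
grip_force: 23.3
```

Call:
step_arm(
  increments=[
    [[0,0,0],[0,0,0],85],
    [[0,0,0],[0,0,0],100],
    [[0,0,0],[0,0,0],100],
    [[0,0,-3],[0,0,0],100],
    [[0,0,-6],[0,0,0],100],
    [[0,0,-8],[0,0,0],100],
    [[0,-6,-8],[0,0,0],100],
    [[0,-9,-8],[0,0,0],0],
  ],
)

```text
time_s: 8.2
eef_pos: [496.1, 129.1, 222.2]
ee_rot: [-0.0, 0.745, 0.667, -0.0]
force: [0.4, 0.4, 0.5]
grip_width: 0.82
grip_force: 0.0
```

Run:
```python
from h import *
from rig import ctrl
s=ctrl.sense();where(s);inc(s,[(-80,0,144,-90),(-20,0,144,-90)])
c=ctrl.capture("side");cv2.imwrite("pics/s3.png",cv2.resize(c["img"][100:350,180:500,::-1],None,fx=2.4,fy=2.4))
c=ctrl.capture("top");cv2.imwrite("pics/t3.png",cv2.resize(c["img"][115:325,180:400,::-1],None,fx=2.8,fy=2.8,interpolation=cv2.INTER_CUBIC))
```

```text
stand [-1.04445715e+02 -1.21575889e-02] z 222.2477519185289 t 8.2 F [0.38521135 0.44954506 0.52983503] w 0.8204800422576176 j [0.03 0.29 1.55 0.   1.3  0.14]
[0.   2.45 7.82] [-0. -0. -0.]
[0.   8.45 7.82] [-0. -0. -0.]
```

View pics/s3.png

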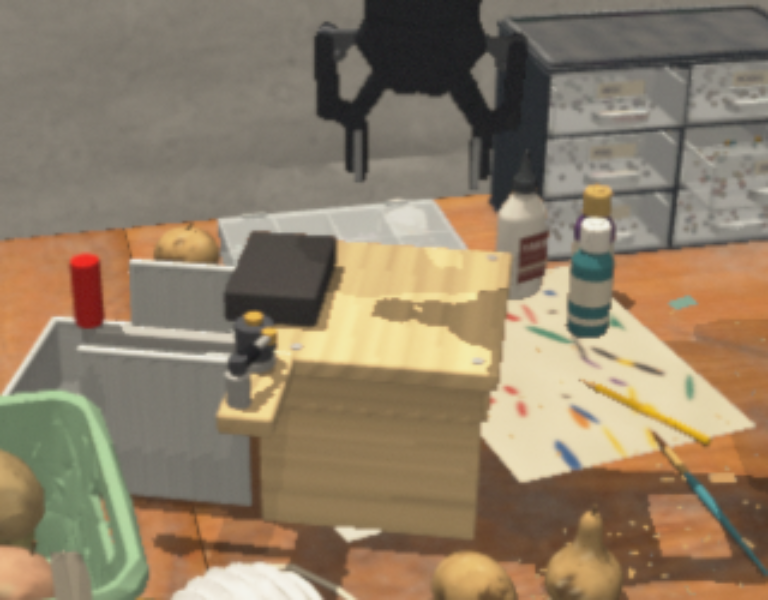

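View pics/t3.png

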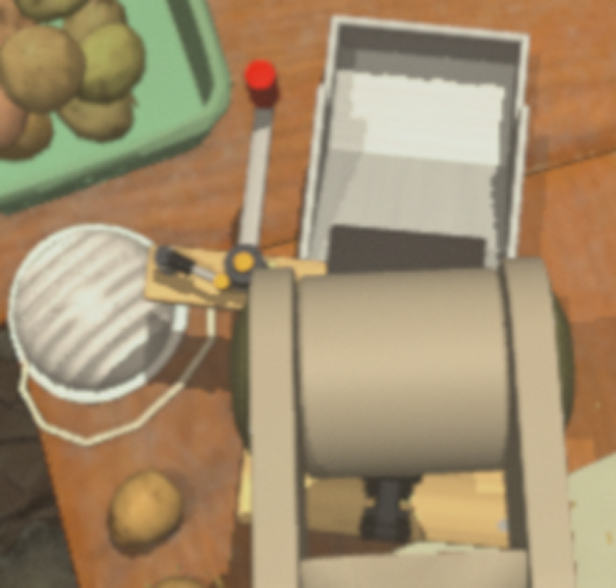

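The block lies square and centred at the lip: its front edge spans x 331 to 486, between the cheeks at 305 and 515. The gate is fully open. I'll lower behind the block and push.

Call:
step_arm(
  increments=[
    [[0,1.2,0],[0,0,0],0],
    [[0,2,0],[0,0,0],0],
    [[0,2,2],[0,0,0],0],
    [[0,2,5],[0,0,0],0],
    [[0,2,7],[0,0,0],0],
    [[0,2,7.6],[0,0,0],0],
    [[0,2.5,7.6],[0,0,0],0],
  ],
)

```text
time_s: 9.18
eef_pos: [523.7, 125.9, 146.4]
ee_rot: [-0.0, 0.746, 0.666, -0.0]
force: [0.7, 0.1, 1.1]
grip_width: 0.002
grip_force: 0.0
```

Call:
step_arm(
  increments=[
    [[0,1,0],[0,0,0],0],
    [[0,2,0],[0,0,0],0],
    [[0,3,0],[0,0,0],0],
    [[0,4,0],[0,0,0],0],
    [[0,5,0],[0,0,0],0],
    [[0,6,0],[0,0,0],0],
    [[0,6,0],[0,0,0],0],
    [[0,6,0],[0,0,0],0],
  ],
)

```text
time_s: 10.18
eef_pos: [582.5, 119.3, 146.2]
ee_rot: [-0.0, 0.746, 0.666, -0.0]
force: [0.0, 0.5, -0.1]
grip_width: -0.001
grip_force: 0.0
```

Call:
step_arm(
  increments=[
    [[0,0,-4],[0,0,0],0],
    [[0,0,-8],[0,0,0],0],
    [[0,-5,-10],[0,0,0],0],
    [[0,-10,-10],[0,0,0],0],
    [[0,-15,-10],[0,0,0],0],
    [[0,-20,-10],[0,0,0],0],
    [[0,-24,-10],[0,0,0],0],
    [[0,-24,-10],[0,0,0],0],
  ],
)

```text
time_s: 11.18
eef_pos: [342.3, 146.5, 246.8]
ee_rot: [0.0, 0.745, 0.667, 0.001]
force: [0.3, -0.4, -0.3]
grip_width: 0.003
grip_force: 0.0
```

Run:
```python
from h import *
from rig import ctrl
where(ctrl.sense())
c=ctrl.capture("top");cv2.imwrite("pics/t4.png",cv2.resize(c["img"][115:345,180:400,::-1],None,fx=2.6,fy=2.6,interpolation=cv2.INTER_CUBIC))
```

```text
stand [-2.59227514e+02  1.94033021e-01] z 246.75274152458832 t 11.175 F [ 0.29083767 -0.41209357 -0.2921181 ] w 0.0029571827817001456 j [ 0.09 -0.05  1.87  0.    1.32  0.2 ]
```

View pics/t4.png

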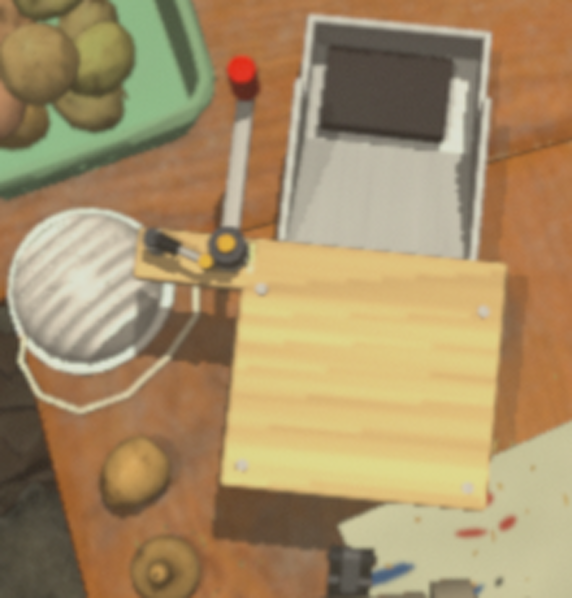

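The block lies in the pan at (388,93), the gate is open with the knob at (242,70), and the gourds are where they started. Handing in.

```bash
python3 -c "
from rig import ctrl
print(ctrl.finish_job())"
```

```text
the job is handed in; nothing more can be done
None
```

The job is handed in: the gate is snapped fully open, the block was slid off the lip and lies in the catch pan, and the gourds are where they started (last picture at 11.2 s); the hand-in gave no verdict.

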